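# Bring up the air on the branch winder

## Task

Turn on the air for the branch winder: with the fingertips, gently press the yellow valve cap, then the blue one, then the green one, each down well past half of its 16 mm travel (they stay where they are left), and finish clear of them. Never press one before the one ahead of it is in, never lean hard on a valve, leave the red cap out, and leave the wire reel, pine cone and screwdriver where they are.

Things in the scene. Friction and masses are not known exactly. Their poses are not given: they have to be found in the camera images.
- valve_yellow: air valve with the yellow cap (jaw-clamp air), screwed to the bench: 94 x 94 mm steel foot plate, 76 x 76 mm grey housing up to 45 mm, dark collar (38 mm across) up to 51 mm above the bench. Origin: centre of its underside, on the bench; z up, straight through the cap. A small brass fitting on the +x side.
- yellow_top (a point): centre of the top face of the yellow round push cap (48 mm across, 26 mm thick in all, flat on top); 95 mm above the bench when out, it goes down with the cap. The upper 12 mm of the cap sits on a black rubber cushion that gives 1 mm per 2.5 N (8 mm at most) and springs back when let go
- cap_yellow (a joint): how far the yellow cap's plunger is pushed down, in m: 0 fully out (as at the start), 0.016 fully in. Stay-put: no spring, it stays where it is left; it slides under about 3 N, so the rubber cushion under its top gives about 1 mm before it starts to slide; at 0.016 it meets a hard stop, and only the cushion gives further.
- valve_blue: air valve with the blue cap (needle-feed air), screwed to the bench: 94 x 94 mm steel foot plate, 76 x 76 mm grey housing up to 45 mm, dark collar (38 mm across) up to 51 mm above the bench. Origin: centre of its underside, on the bench; z up, straight through the cap. A small brass fitting on the +x side.
- blue_top (a point): centre of the top face of the blue round push cap (48 mm across, 26 mm thick in all, flat on top); 95 mm above the bench when out, it goes down with the cap. The upper 12 mm of the cap sits on a black rubber cushion that gives 1 mm per 2.5 N (8 mm at most) and springs back when let go
- cap_blue (a joint): how far the blue cap's plunger is pushed down, in m: 0 fully out (as at the start), 0.016 fully in. Stay-put: no spring, it stays where it is left; it slides under about 3 N, so the rubber cushion under its top gives about 1 mm before it starts to slide; at 0.016 it meets a hard stop, and only the cushion gives further.
- valve_green: air valve with the green cap (spindle air), screwed to the bench: 94 x 94 mm steel foot plate, 76 x 76 mm grey housing up to 45 mm, dark collar (38 mm across) up to 51 mm above the bench. Origin: centre of its underside, on the bench; z up, straight through the cap. A small brass fitting on the +x side.
- green_top (a point): centre of the top face of the green round push cap (48 mm across, 26 mm thick in all, flat on top); 95 mm above the bench when out, it goes down with the cap. The upper 12 mm of the cap sits on a black rubber cushion that gives 1 mm per 2.5 N (8 mm at most) and springs back when let go
- cap_green (a joint): how far the green cap's plunger is pushed down, in m: 0 fully out (as at the start), 0.016 fully in. Stay-put: no spring, it stays where it is left; it slides under about 3 N, so the rubber cushion under its top gives about 1 mm before it starts to slide; at 0.016 it meets a hard stop, and only the cushion gives further.
- valve_red: air valve with the red cap (stop valve, not to be used), screwed to the bench: 94 x 94 mm steel foot plate, 76 x 76 mm grey housing up to 45 mm, dark collar (38 mm across) up to 51 mm above the bench. Origin: centre of its underside, on the bench; z up, straight through the cap. A small brass fitting on the +x side.
- red_top (a point): centre of the top face of the red round push cap (48 mm across, 26 mm thick in all, flat on top); 95 mm above the bench when out, it goes down with the cap. The upper 12 mm of the cap sits on a black rubber cushion that gives 1 mm per 2.5 N (8 mm at most) and springs back when let go
- cap_red (a joint): how far the red cap's plunger is pushed down, in m: 0 fully out (as at the start), 0.016 fully in. Stay-put: no spring, it stays where it is left; it slides under about 3 N, so the rubber cushion under its top gives about 1 mm before it starts to slide; at 0.016 it meets a hard stop, and only the cushion gives further.
- reel: copper-coloured flanged wire reel standing loose on the bench, 64 mm across, 60 mm tall; origin at the centre of its underside. Bystander.
- cone: brown pine-cone ornament standing loose, 56 mm across, 82 mm tall; origin at the centre of its underside. Bystander.
- driver: orange-handled screwdriver lying loose on the bench, 200 mm long, along its own x axis (handle to -x); origin on the underside near the middle. Bystander.
Things that resemble listed ones, but are neither listed nor needed, are in the scene too. Leave any pink or purple look-alike of the valve_blue alone.

How it is judged:
By the outcome, as a careful person would: the job done as asked, in the order asked, and still so for the second after the job is handed in, with the robot touching nothing.
It also fails if it takes over 51 s, if anything falls off the work surface, if the arm or the gripper's body presses on something with over 40 N, if the wrist force passes 120 N, or if a joint passes its speed limit or range.

## Robot

A 6-joint arm with a two-finger parallel gripper is mounted at the origin on the work surface. World frame = base frame: x ahead of the robot, y to its left, z up, the work surface at z = 0. Lengths are in m, angles in rad, forces in N, time in s.
With the tool pointing down it reaches from about 0.3 to 0.825 m from the base axis. Payload 5.4 kg.
Tool frame: the origin (TCP) lies at the very end of the fingers, on their centre line; the grasp point (between the pads) lies 19 mm behind it; z points along the fingers, y is the line along which they close (so a half turn about z gives the same grasp; the last joint's range is limited). The gripper opens to 92 mm and grips with 3 to 60 N. Pads are 20 mm wide; open, the fingers measure 128 mm over their backs; the gripper's body (75 mm by 189 mm) begins 69 mm behind the grasp point.
Start: joints at [-1.34, 0.158, 1.597, -0, 1.386, -0.21], TCP at [0.245, -0.52, 0.215] pointing down, gripper open.
Joint ranges: [-2.91, 2.91], [-0.94, 2.29], [0.18, 2.7], [-1.29, 4.43], [0.17, 2.64], [-3, 3]. Speed limits (rad/s): [2.57, 2.57, 3.14, 3.14, 3.14, 3.14].

## Interface

Orientations are given as a rotation vector (axis times angle).
In Python, from workcell import bot gives the robot as it stands. Calls block until the motion is done:
- bot.goto(position, orientation): joint-space move of the TCP to a pose.
- bot.line_to(position, rot=None, max_speed=0.15): straight line of the TCP; rot=None keeps the orientation; max_speed is the mean speed in m/s.
- bot.set_joints(angles): joint-space move.
- bot.set_gripper(opening, newtons=None): opening from 0.0 (shut) to 1.0 (fully open); newtons is the grip in N (None keeps the last); returns when the fingers have stopped.
- bot.hold(seconds).
- bot.inverse_kinematics(position, orientation): joint angles nearest the present ones, or None.
- bot.read_camera(name): name is "scene" or "top" or "wrist"; returns a dict with "pixels" (480x640x3 uint8, blue, green, red), "fx", "fy", "cx", "cy" (pixels), "R" (3x3) and "t" (3): a world point X has camera coordinates R X + t. Camera axes: x right, y down, z forward; pixel columns grow to the right and rows downward; lengths in m; the calibration is good to about 2 mm. A picture is of the moment at which its call begins. There is no depth.
A pose or a line that the arm cannot do raises bot.MotionError and nothing moves.
- bot.job_done(): hands the job in; it is judged then, once.
Readings, each from a call of its own:
- bot.current_clock(): time.
- bot.current_joints(): joint angles.
- bot.current_joint_vel(): joint speeds.
- bot.current_effort(): joint torques, N m.
- bot.current_ee_pos(): TCP position.
- bot.current_tool_rot(): TCP orientation.
- bot.current_contact_force(): force on the tool from outside, world axes, zero at the start.
- bot.current_ft_torque(): the same for the moment, N m.
- bot.current_opening(): opening from 0.0 (shut) to 1.0 (fully open).
- bot.current_grip_force(): force on a finger pad.
Only numpy, scipy, OpenCV 4.12 (cv2) and the standard library are available. Lean on these libraries where they do the work, as an engineer would, in place of code of your own. Each camera call takes 0.05 s, during which the arm holds its last target. There are 200 camera calls.

## Working session

There is one attempt and no reset: what is moved stays moved. The work goes in short steps, each a Python script; the robot and the scene stay as the last script left them, time stands still between calls to the robot, and variables do not carry over. Pictures are saved under pics/ and viewed, at most 10 in all, crops included, and the job is handed in when it is done.

```bash
mkdir -p pics
python3 - <<'E'
from workcell import bot
import cv2,numpy as np
for n in("scene","top"):
    c=bot.read_camera(n); cv2.imwrite(f"pics/{n}1.png",c["pixels"]); print(n,c["fx"],c["cx"],c["cy"],np.round(c["R"],3).tolist(),np.round(c["t"],3))
print(bot.current_tool_rot(),bot.current_clock(),bot.current_contact_force())
E
```

```text
scene 468.61912164101574 321.99363304638246 233.00569867379133 [[0.354, 0.935, -0.016], [0.73, -0.287, -0.62], [-0.585, 0.207, -0.784]] [-0.185 -0.302  1.275]
top 477.93098486479374 321.29663920215285 247.38288672955406 [[0.02, -0.999, 0.031], [-0.997, -0.022, -0.079], [0.079, -0.029, -0.996]] [-0.026  0.467  0.935]
[-3.06398029e+00 -6.86510489e-01  3.52812895e-05] 0.1 [-1.34689258  0.47839062 -0.05706526]
```

View pics/top1.png

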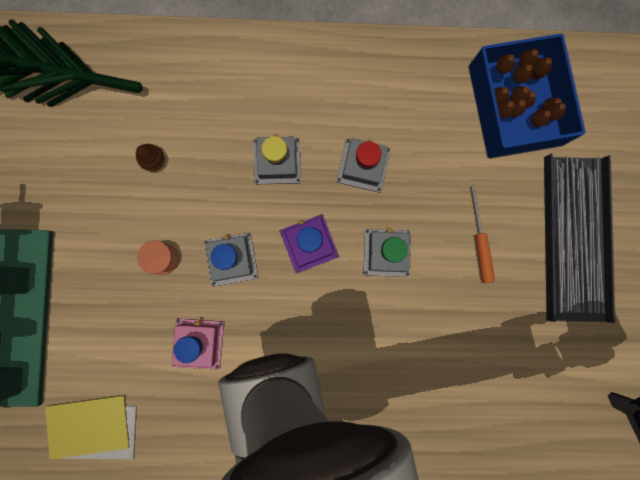

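View pics/scene1.png

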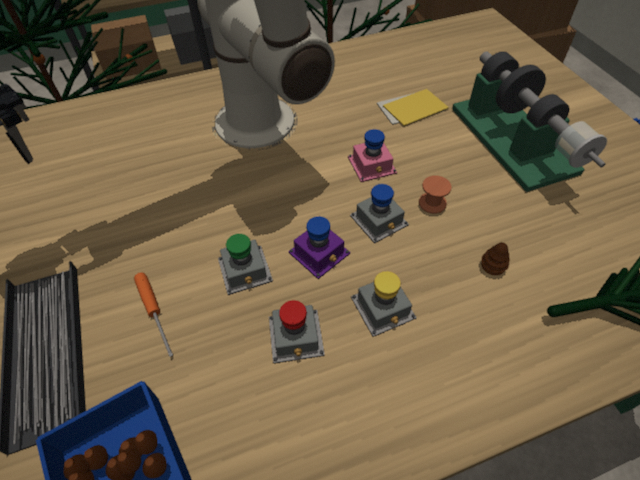

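The top view shows yellow at (274,150), red at (369,154), the grey-housed blue at (223,257) and green at (395,249). The blue caps on the purple housing (310,239) and pink housing (187,349) are the look-alikes. In the scene view, yellow is at (387,286), the grey-housed blue at (382,196) and green at (239,246).

```bash
cat > loc.py <<'E'
import cv2,numpy as np
SEED={"yellow":((274,150),(387,286)),"blue":((223,257),(382,193)),"green":((395,249),(239,243)),"red":((369,154),(293,313))}
HUE={"yellow":(22,35),"blue":(105,125),"green":(50,85),"red":(170,190)}
def ray_plane(c,uv,z):
    R,t=np.array(c["R"]),np.array(c["t"]); o=-R.T@t
    d=R.T@np.array([(uv[0]-c["cx"])/c["fx"],(uv[1]-c["cy"])/c["fy"],1]); return o+d*(z-o[2])/d[2]
def blob(c,name,seed,r=26,vmin=60,smin=120):
    """centroid of the lit top face (brighter part of the colour blob) nearest the seed"""
    h=cv2.cvtColor(c["pixels"],cv2.COLOR_BGR2HSV).astype(int); lo,hi=HUE[name]
    H=np.where(h[...,0]<10,h[...,0]+180,h[...,0]) if name=="red" else h[...,0]
    m=((H>=lo)&(H<=hi)&(h[...,1]>smin)&(h[...,2]>vmin)).astype(np.uint8)
    w=np.zeros_like(m); cv2.circle(w,tuple(map(int,seed)),r,1,-1); m&=w
    v=h[...,2]; ref=np.percentile(v[m>0],80); m&=(v>0.8*ref).astype(np.uint8)
    k=max(cv2.findContours(m,cv2.RETR_EXTERNAL,cv2.CHAIN_APPROX_NONE)[0],key=cv2.contourArea)
    return cv2.fitEllipse(k)
E
python3 - <<'E'
from workcell import bot
from loc import *
for i,n in((1,"scene"),(0,"top")):
    c=bot.read_camera(n)
    for k in SEED:
        e=blob(c,k,SEED[k][i]); print(n,k,np.round(e[0],1),np.round(e[1],1),np.round(ray_plane(c,e[0],.095),4))
E
```

```text
scene yellow [387.  281.6] [20.9 25.2] [0.6452 0.0803 0.095 ]
scene blue [382.1 191.8] [14.5 20.6] [0.4419 0.1664 0.095 ]
scene green [237.7 243. ] [17.  22.4] [ 0.4623 -0.1482  0.095 ]
scene red [292.3 311.5] [22.9 26.1] [ 0.641  -0.0973  0.095 ]
top yellow [273.7 147.9] [23.1 24.1] [0.6449 0.0783 0.095 ]
top blue [222.9 256.4] [23.7 24.4] [0.4404 0.165  0.095 ]
top green [394.7 249.3] [23.2 23.4] [ 0.4606 -0.1496  0.095 ]
top red [368.8 152.7] [23.  23.4] [ 0.6408 -0.0994  0.095 ]
```

The two views agree to 2 mm. I'll close the fingers and press the yellow cap.

```bash
cat > press.py <<'E'
from workcell import bot
import numpy as np
XY={"yellow":(.645,.0793),"blue":(.441,.1657),"green":(.4615,-.1489)}
def press(name):
    x,y=XY[name]; rot=bot.current_tool_rot()
    bot.goto([x,y,.15],rot); bot.line_to([x,y,.100],max_speed=.15); bot.hold(.2)
    f0=bot.current_contact_force()[2]
    for z in (.0945,.092,.089,.086,.083,.081,.080):   # 1 mm of cushion, so 0.080 is about 14 mm of travel
        bot.line_to([x,y,z],max_speed=.02); f=bot.current_contact_force()[2]-f0
        print(name,z,np.round(bot.current_ee_pos(),4),round(f,2))
        if abs(f)>9: break
    bot.line_to([x,y,.15],max_speed=.15); print("t",bot.current_clock())
E
python3 - <<'E'
from press import *
bot.set_gripper(0.0,10); press("yellow")
import cv2; c=bot.read_camera("scene"); cv2.imwrite("pics/s2.png",cv2.resize(c["pixels"][120:360,180:500],(800,600)))
E
```

```text
yellow 0.0945 [0.6452 0.0793 0.0947] 2.27
yellow 0.092 [0.6452 0.0793 0.0921] 3.17
yellow 0.089 [0.6452 0.0793 0.0889] 2.25
yellow 0.086 [0.645  0.0793 0.0858] 1.72
yellow 0.083 [0.645  0.0793 0.0828] 2.9
yellow 0.081 [0.6449 0.0793 0.0808] 2.09
yellow 0.08 [0.6449 0.0793 0.0799] 2.46
t 7.5
```

View pics/s2.png

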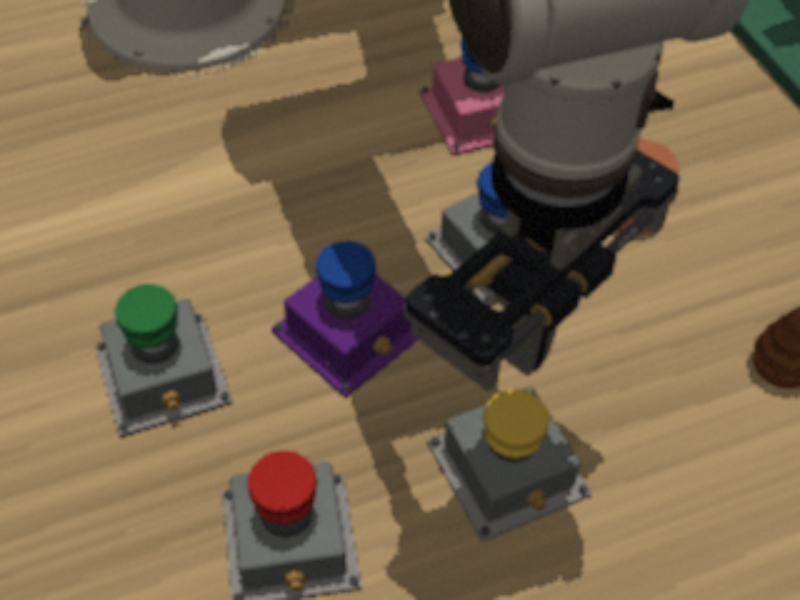

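Yellow, at about (515,420) in the crop, now sits down with no collar showing under it. The red, green and look-alike caps are still out. Next are blue and green.

Run:
```python
from press import *
press("blue"); press("green")
x,y=XY["green"]; bot.goto([.3,-.45,.25],bot.current_tool_rot())
import cv2; c=bot.read_camera("scene"); cv2.imwrite("pics/s3.png",cv2.resize(c["pixels"][120:360,180:500],(800,600)))
```

```text
blue 0.0945 [0.4412 0.1657 0.0947] 2.21
blue 0.092 [0.4412 0.1657 0.0921] 1.22
blue 0.089 [0.4412 0.1657 0.089 ] 2.56
blue 0.086 [0.4411 0.1657 0.0859] 2.52
blue 0.083 [0.441  0.1657 0.0828] 1.79
blue 0.081 [0.4409 0.1657 0.0808] 1.66
blue 0.08 [0.4409 0.1657 0.0799] 3.0
t 11.8417
green 0.0945 [ 0.4617 -0.1491  0.0947] 1.32
green 0.092 [ 0.4617 -0.1491  0.0921] 1.83
green 0.089 [ 0.4616 -0.149   0.0889] 1.88
green 0.086 [ 0.4615 -0.1489  0.0858] 1.99
green 0.083 [ 0.4614 -0.1489  0.0828] 0.74
green 0.081 [ 0.4614 -0.1488  0.0808] 1.8
green 0.08 [ 0.4614 -0.1489  0.0799] 1.62
t 16.4417
```

View pics/s3.png

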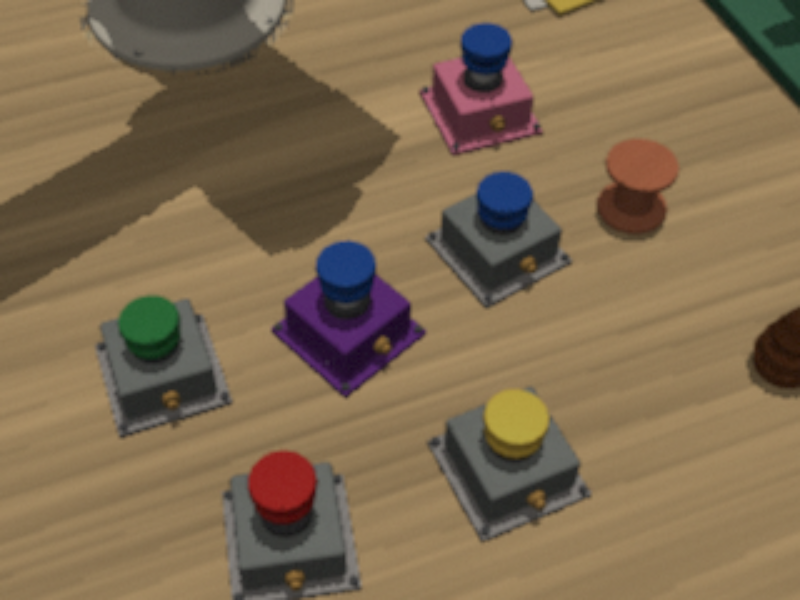

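Yellow (515,420), blue (504,200) and green (150,325) are all down. Red (283,488), purple's cap and pink's cap are still out, the reel and cone haven't moved, and the arm is clear.

```bash
python3 -c "
from workcell import bot
bot.hold(.3); print(bot.job_done())"
```

```text
the job is handed in; nothing more can be done
None
```

I pressed the yellow, blue and green caps in that order, each about 14 mm down by fingertip height with about 3 N of force, left the red cap and the bystanders untouched, moved the arm clear, and handed the job in.

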